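Nest the sample cup and hold it down on the pin mixer

ROBOT

A 6-joint arm with a two-finger parallel gripper is mounted at the origin on the work surface. World frame = base frame: x ahead of the robot, y to its left, z up, the work surface at z = 0. Lengths are in m, angles in rad, forces in N, time in s.
With the tool pointing down it reaches from about 0.35 to 0.85 m from the base axis. Payload 8.1 kg.
Tool frame: the origin (TCP) lies on the centre line of the jaws, within the pads' length; the fingertips stand 17 mm ahead of it and the grasp point (between the pads) lies 2 mm behind it; z points along the fingers, y is the line along which they close (so a half turn about z gives the same grasp; the last joint's range is limited). The gripper opens to 93 mm and grips with 3 to 60 N. Pads are 15 mm wide; open, the fingers measure 128 mm over their backs; the gripper's body (75 mm by 188 mm) begins 65 mm behind the grasp point.
Start: joints at [-1.23, 0.13, 1.488, -0, 1.523, -0.085], TCP at [0.248, -0.546, 0.236] pointing down, gripper open.
Joint ranges: [-2.96, 2.96], [-0.89, 2.26], [0.02, 2.5], [-1.34, 4.48], [0, 2.73], [-2.66, 2.66]. Speed limits (rad/s): [2.39, 2.39, 2.79, 3.14, 3.14, 3.14].

INTERFACE

Orientations are given as a rotation vector (axis times angle).
In Python, from plant import robot, optics, close_job, models gives the robot as it stands.
- The arm moves only by the shell command python3 -m inch 'ROWS' [OPENING] [FORCE]. ROWS is a JSON object of lists of equal length, an entry for each row: "travel": the shift along the tool's x, y, z in m, a list of three; "spin": the turn about the tool's z in rad. In form: {"travel": [[x, y, z], ...], "spin": [spin, ...]}. A call has 1 to 10 rows; each row is the pose to reach, as a shift and turn from the pose commanded when the call began, along the tool's axes at that moment; what a row does not reach only later rows make up. A row lasts 1/12 s, in which the tool goes at most 41.7 mm and 7.16 degrees, less where a joint would pass 70% of its speed; a pose out of reach is approached as far as the arm can. A call with a gripper value outside its range is refused whole. OPENING is the closure, from 0 (fully open) to 1 (shut), set as the call begins (- or left out, the last holds). The fingers move at their own pace and stop on an object; FORCE is the grip in N (left out, the last holds). Time passes only in rows, so rows that repeat a pose let the fingers close. It gives the time, the measured TCP pose, the force, the opening and the grip force at its end, in the units of the state.
- robot.read_state(): the state, without advancing time (a new reading comes with each control period).
- optics.read_camera(name): name is "side" or "top" or "wrist"; returns (picture, depth): 480x640x3 uint8, red, green, blue; 480x640 float32, m along the optical axis (not along the pixel's ray), 0 where there is no reading.
- optics.camera_info(name): a dict with "camera_matrix" (3x3 intrinsics, pixels), "dist" ([k1, k2, p1, p2, k3] as OpenCV has them; the pictures are not rectified), "view" (4x4, takes a point from world to camera coordinates). Camera axes: x right, y down, z forward; pixel columns grow to the right and rows downward; lengths in m; the calibration is good to about 2 mm. A picture is of the moment at which its call begins: read the wrist's pose just before it. camera_info takes no time and is no camera call; for the wrist camera it gives the pose at the moment of the call.
- close_job(): hands the job in; it is judged then, once.
Trained networks look in the newest picture that a camera, given by its name, has taken for a name from the list of things; names that differ only in an ending like _2 or _b are one class to them, and where a whole thing is asked for, a point or a joint stands for the part that bears it (a point fixed in the world has none). Each returns a list of dicts, best first, with "p" (0 to 1); they miss things now and then, are a little off and sometimes report something else, mostly with a low value. They report only what shows in the picture. A call takes as long as a camera call. They do not tell look-alikes from the thing itself.
- models.look_for(camera, name): "centre" ([x, y, z] in m, in world coordinates, good to about 4 mm: the middle of the surface that is visible of it).
- models.masks_of(camera, name): "region" (480x640 bool, what is visible of it).
The state is a dict: "t": time; "q": joint angles; "dq": joint speeds; "joint_torque": joint torques, N m; "tool_pos": TCP position; "orientation": TCP orientation; "force": force on the tool from outside, world axes, zero at the start; "wrist_torque": the same for the moment, N m; "opening": finger opening in m; "gripper_force": force on a finger pad.
Only numpy, scipy, OpenCV 4.12 (cv2) and the standard library are available. Lean on these libraries where they do the work, as an engineer would, in place of code of your own. Each camera call takes 0.05 s, during which the arm holds its last target. There are 200 camera calls.

TASK

With the blue carrier cup still standing on the bench, set the white sample cup down inside it and let go. Then take the carrier by its outside, with the sample cup in it, slide it about on the mixer's round head until the hole in its foot drops over the head's pin, and press it down so that the spring head goes all the way down; finish like that, still gripping the carrier and holding the head down. Keep both cups upright and leave everything else on the bench where it stands.

Things in the scene. Friction and masses are not known exactly. Their poses are not given: they have to be found in the camera images.
- carrier: blue carrier cup, 48 mm tall, open top, about 110 g. Outside diameter 52 mm at the foot, growing evenly to 60 at the rim; wall 3.5 mm (mouth 53, inside 47 at its floor). Inner floor 13 mm above the underside. Centred in the underside: a blind hole 13 mm across, 10 mm deep. Origin: centre of the underside, z up along the cup. Grip it across the outside, tips about 13 mm above its underside.
- sample: white empty sample cup, 60 mm tall, same taper: outside diameter 42 mm at the bottom, 52 at the rim, wall 2.5 mm, 45 g. Origin: centre of the underside, z up along the cup. Inside the carrier its underside is 13 mm above the carrier's (about 2 mm loose all round) and its rim 25 mm above the carrier's rim.
- mixer: touch-run mixer fixed to the bench: white box 150 x 130 mm, 54 mm high, with a grey collar 84 mm across on it and the black spring head above that. Origin: centre of its underside on the bench, under the pin; x axis along its 150 mm side (the dial is on the -x side).
- pin (a point): centre of the steel pin's foot, on the flat top of the mixer's round black head (72 mm across, 94 mm above the bench when up); z up. The pin is 10 mm across, 8 mm high, its upper 3 mm tapering to 6 mm across. The carrier is home when its underside lies on this face, its origin at this point; resting on the pin's top it stands 8 mm higher.
- head (a joint): how far the spring head is pressed down, m: 0 up, 0.006 fully down (end stop). The spring begins to yield at about 3.2 N and needs about 8 N to go fully down; the cups' own weight does not press it.
- yellow_cup: bystander: yellow cup of just the sample cup's shape. Origin: centre of the underside.
- vial: bystander: white bottle 38 mm across, 68 mm tall with green cap, standing alone. Origin: centre of the underside.
- rack: bystander: white rack 100 x 150 mm with five green-capped bottles, 74 mm tall in all. Origin: centre of the underside.
- jar: bystander: amber jar 56 mm across, 75 mm tall. Origin: centre of the underside.
- dishes: bystander: stack of three white and clear dishes 90 mm across, 44 mm tall. Origin: centre of the underside.
- flask: bystander: clear bottle 64 mm across, 150 mm tall, red cap. Origin: centre of the underside.
- spatula: bystander: steel spoon 160 mm long, lying. Origin: on its underside.
There are look-alikes about, which are no part of the job. Leave any red look-alike of the sample alone.

How it is judged:
On the way:
1. the white sample cup stands fully home inside the blue carrier, let go, the carrier upright on the bench (horizontal distance between sample and carrier below 0.006 m and z of sample in the frame of carrier between 0.009 and 0.0165 m and angle between each of carrier, sample's own z axis and vertical below 0.1 rad and height (world z) of carrier below 0.005 m and contact force between the fingers and sample below 0.1 N), for 0.2 s.
At the end, for the whole second after the job is handed in: Sample cup in the carrier (axes within 6 mm, underside 9 to 16.5 mm above the carrier's), both upright within 0.1 rad; carrier on the pin (within 3 mm of its axis, under 2.5 mm off the face), still, gripped by the fingers (over 1 N), head at least 4.5 mm down, all through the last second (horizontal distance between sample and carrier below 0.006 m and z of sample in the frame of carrier between 0.009 and 0.0165 m and angle between each of carrier, sample's own z axis and vertical below 0.1 rad and horizontal distance between carrier and pin below 0.003 m and z of carrier in the frame of pin between -0.003 and 0.0025 m and value of joint head above 0.0045 m and contact force between the fingers and carrier above 1 N and linear speed of carrier below 0.02 m/s); the arm keeps its last pose, push and grip.
It fails at once if a cup is tipped over (angle between any of carrier, sample's own z axis and vertical above 0.6 rad).
It fails at once if another thing on the bench is pushed away (over 30 mm) (distance of any of yellow_cup, vial, rack, jar, dishes, flask, spatula from where it was at the start of the episode above 0.03 m).
It also fails if it takes over 61 s, if anything falls off the work surface, if the arm or the gripper's body presses on something with over 40 N, if the wrist force passes 120 N, or if a joint passes its speed limit or range.

## Working session

There is one attempt and no reset: what is moved stays moved. The work goes in short steps, Python scripts to look and compute and a shell command to move; the robot and the scene stay as the last step left them, time stands still between calls to the robot, and variables do not carry over. Pictures are saved under pics/ and viewed, at most 10 in all, crops included, and the job is handed in when it is done.

```bash
ls; mkdir -p pics
python3 - <<'E'
from plant import robot, optics, models
import cv2, numpy as np
s=robot.read_state(); print(s)
for c in ["top","side"]:
    im,d=optics.read_camera(c); cv2.imwrite(f"pics/{c}0.png",im[:,:,::-1])
    for n in ["carrier","sample","mixer","pin","yellow_cup","vial","rack","jar","dishes","flask","spatula"]:
        print(c,n,[(np.round(r["centre"],3).tolist(),round(r["p"],2)) for r in models.look_for(c,n)])
E
```

```text
pics
{'t': 0.0, 'q': array([-1.23040839e+00,  1.31172314e-01,  1.48927322e+00, -4.27995983e-05,
        1.52301053e+00, -8.53792313e-02]), 'dq': array([-0.00054155, -0.0010945 , -0.0001164 , -0.00099364,  0.00021596,
       -0.00077802]), 'joint_torque': array([-1.11659752e-03, -5.59843361e+01, -4.91759527e+01,  7.67990481e-02,
        3.53429513e-02, -1.47545193e-04]), 'tool_pos': array([ 0.24764688, -0.54591009,  0.2345841 ]), 'orientation': array([-3.06887155e+00, -6.63367214e-01,  4.38547702e-04]), 'force': array([ 0.52675341, -0.06623941, -0.06138639]), 'wrist_torque': array([ 0.03240286, -0.02715624,  0.04569592]), 'gripper_force': 0.0, 'opening': 0.09315800058307483}
top carrier [([0.428, -0.206, 0.014], 0.82)]
top sample [([0.306, -0.39, 0.015], 0.74), ([0.454, 0.286, 0.026], 0.71), ([0.358, 0.292, 0.029], 0.68)]
top mixer [([0.513, 0.029, 0.056], 0.59)]
top pin []
top yellow_cup [([0.534, -0.355, 0.025], 0.65)]
top vial [([0.574, 0.336, 0.058], 0.61), ([0.456, 0.287, 0.026], 0.35)]
top rack [([0.747, -0.196, 0.03], 0.66), ([0.511, 0.027, 0.055], 0.6)]
top jar [([0.746, 0.198, 0.081], 0.55), ([0.746, -0.193, 0.031], 0.55)]
top dishes [([0.769, 0.042, 0.044], 0.69)]
top flask [([0.697, -0.339, 0.097], 0.89)]
top spatula [([0.302, -0.391, 0.012], 0.78)]
side carrier [([0.43, -0.19, 0.03], 0.97)]
side sample [([0.454, 0.277, 0.038], 0.72), ([0.36, 0.276, 0.04], 0.59)]
side mixer [([0.505, 0.062, 0.053], 0.83)]
side pin [([0.521, 0.033, 0.094], 0.59)]
side yellow_cup [([0.524, -0.337, 0.044], 0.52), ([0.7, -0.332, 0.082], 0.33)]
side vial [([0.575, 0.357, 0.044], 0.64), ([0.737, 0.214, 0.053], 0.42)]
side rack [([0.742, -0.16, 0.041], 0.97), ([0.517, 0.033, 0.092], 0.72), ([0.698, -0.33, 0.08], 0.52)]
side jar [([0.739, 0.215, 0.054], 0.77)]
side dishes [([0.769, 0.065, 0.04], 0.89)]
side flask [([0.698, -0.328, 0.08], 0.82)]
side spatula [([0.303, -0.387, 0.012], 0.53)]
```

View pics/top0.png

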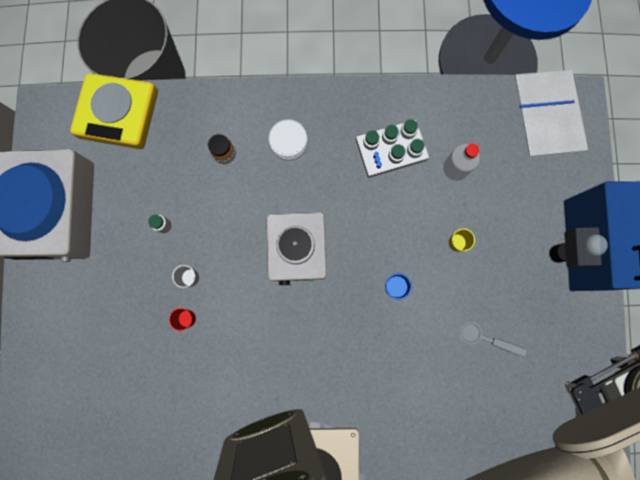

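View pics/side0.png

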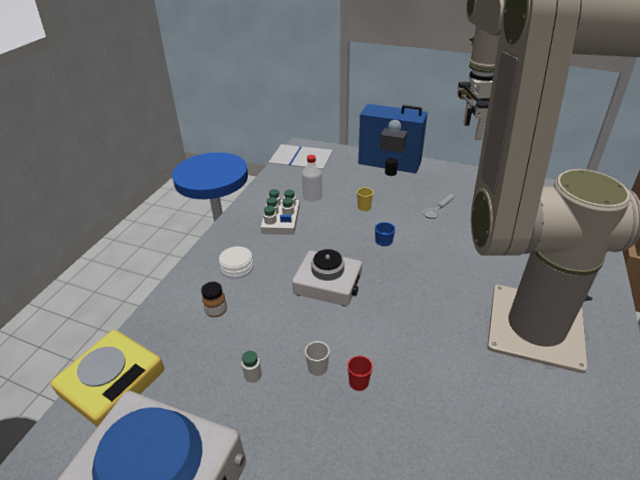

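The top view shows the white sample at px (185,276), with the red look-alike at (181,319). The carrier is at (398,287) and the mixer pin at about (295,243). The sample is therefore the detection near (0.455, 0.285).

```bash
cat > h.py <<'E'
from plant import robot, optics, models
import cv2, numpy as np
from scipy.spatial.transform import Rotation as Ro
from scipy.optimize import least_squares
def go(target, yaw=0.0):
    """travel/spin that bring the measured TCP to target with tool x at world yaw (tool down)"""
    s=robot.read_state(); R=Ro.from_rotvec(s["orientation"]).as_matrix()
    y=np.arctan2(R[1,0],R[0,0]); sp=(y-yaw+np.pi)%(2*np.pi)-np.pi
    print("TCP",np.round(s["tool_pos"],4),"travel",np.round(R.T@(np.array(target)-s["tool_pos"]),4),"spin",round(sp,4),"t",round(s["t"],2),"tilt",round(np.degrees(np.arccos(-R[2,2])),2),"F",np.round(s["force"],2))
def cloud(cam, info, d):
    K=np.array(info["camera_matrix"]); V=np.array(info["view"])
    v,u=np.mgrid[0:480,0:640]
    p=cv2.undistortPoints(np.stack([u,v],-1).reshape(-1,1,2).astype(np.float64),K,np.array(info["dist"])).reshape(480,640,2)
    P=np.dstack([p*d[...,None],d]); P=(P-V[:3,3])@V[:3,:3]
    P[d<=0]=np.nan
    return P
def shot(cam,name=None):
    info=optics.camera_info(cam); im,d=optics.read_camera(cam)
    if name: cv2.imwrite(f"pics/{name}.png",im[:,:,::-1])
    return im,d,info,cloud(cam,info,d)
def circ(p,r=None):
    """robust circle fit in xy"""
    c0=(p[:,:2].min(0)+p[:,:2].max(0))/2
    f=(lambda q:np.hypot(p[:,0]-q[0],p[:,1]-q[1])-(q[2] if r is None else r))
    return least_squares(f,[*c0,r or .025],loss="soft_l1",f_scale=.001).x
def proj(info,P):
    V=np.array(info["view"]); 
    return cv2.projectPoints(np.atleast_2d(P).astype(float),cv2.Rodrigues(V[:3,:3])[0],V[:3,3],np.array(info["camera_matrix"]),np.array(info["dist"]))[0].reshape(-1,2)
E
python3 - <<'E'
from h import *
for c in ["top","side"]:
    im,d,i,P=shot(c)
    for n,zl in [("sample",(.052,.066)),("carrier",(.04,.054))]:
        for r in models.masks_of(c,n):
            p=P[r["region"]]; p=p[np.isfinite(p[:,2])]; m=p[(p[:,2]>zl[0])&(p[:,2]<zl[1])]
            print(c,n,round(r["p"],2),len(p),len(m),np.round(np.percentile(p[:,2],[2,98]),3), np.round(circ(m),4) if len(m)>8 else "")
    print(i["view"][:3,:].round(3).tolist(), i["camera_matrix"][0][0])
go([.4,-.15,.3]); go([.455,.286,.3])
print(optics.camera_info("wrist")["view"])
E
```

```text
top sample 0.66 504 104 [-0.002  0.063] [0.4566 0.2766 0.0242]
top sample 0.66 498 119 [-0.001  0.062] [0.36   0.2833 0.024 ]
top carrier 0.79 518 127 [0.009 0.051] [ 0.428  -0.2017  0.0269]
[[-0.012, -1.0, -0.011, -0.026], [-0.993, 0.013, -0.117, 0.529], [0.118, 0.01, -0.993, 1.143]] 514.6395910800954
side sample 0.69 710 179 [0.002 0.062] [0.4547 0.2795 0.0244]
side sample 0.69 679 157 [0.002 0.061] [0.36   0.2867 0.0242]
side carrier 0.91 426 125 [0.002 0.049] [ 0.4267 -0.1995  0.0282]
side carrier 0.19 1434 206 [0.    0.076] [ 0.7682 -0.1828  0.05  ]
[[-0.94, -0.341, -0.013, 0.512], [-0.204, 0.592, -0.78, 0.202], [0.274, -0.73, -0.626, 1.08]] 462.12526773565236
TCP [ 0.2478 -0.5464  0.2356] travel [ 0.3023 -0.2982 -0.0644] spin 0.4258 t 1.5 tilt 0.0 F [ 0.41 -0.74 -0.57]
TCP [ 0.2478 -0.5464  0.2356] travel [ 0.5325 -0.6725 -0.0644] spin 0.4258 t 1.5 tilt 0.0 F [ 0.41 -0.74 -0.57]
[[ 4.13180017e-01 -9.10649318e-01  3.06460285e-04 -6.00126913e-01]
 [-8.75890567e-01 -3.97317134e-01  2.73778759e-01 -3.17257423e-02]
 [-2.49194678e-01 -1.13388338e-01 -9.61792648e-01  3.91643821e-01]
 [ 0.00000000e+00  0.00000000e+00  0.00000000e+00  1.00000000e+00]]
```

```bash
python3 -m inch '{"travel":[[0.30,-0.298,-0.064],[0.30,-0.298,-0.064],[0.30,-0.298,-0.064],[0.30,-0.298,-0.064],[0.30,-0.298,-0.064],[0.30,-0.298,-0.064],[0.30,-0.298,-0.064],[0.533,-0.665,-0.064],[0.533,-0.665,-0.064],[0.533,-0.665,-0.064]],"spin":[0.426,0.426,0.426,0.426,0.426,0.426,0.426,0.426,0.426,0.426]}' 0
python3 - <<'E'
from h import *
go([.455,.278,.2])
E
```

```text
t: 2.33
tool_pos: [0.3741, -0.1524, 0.2842]
orientation: [3.141, -0.001, 0.002]
force: [2.0, 0.4, -0.3]
opening: 0.093
gripper_force: 0.0
TCP [ 0.3741 -0.1524  0.2842] travel [ 0.0805 -0.4305  0.0841] spin -0.0006 t 2.33 tilt 0.06 F [ 2.    0.4  -0.33]
```

```bash
python3 -m inch '{"travel":[[0.07,-0.42,0],[0.07,-0.42,0],[0.07,-0.42,0],[0.07,-0.42,0],[0.07,-0.42,0],[0.07,-0.42,0],[0.07,-0.42,0],[0.07,-0.42,0.084],[0.07,-0.42,0.084],[0.07,-0.42,0.084]],"spin":[0,0,0,0,0,0,0,0,0,0]}' 0
python3 - <<'E'
from h import *
go([.455,.278,.2])
E
```

```text
t: 3.17
tool_pos: [0.4397, 0.2403, 0.2172]
orientation: [-3.141, -0.001, -0.003]
force: [0.9, 0.2, -0.5]
opening: 0.0931
gripper_force: 0.0
TCP [0.4397 0.2403 0.2172] travel [ 0.0152 -0.0377  0.0173] spin 0.0006 t 3.17 tilt 0.12 F [ 0.85  0.25 -0.45]
```

```bash
python3 -m inch '{"travel":[[0,0,0],[0,0,0],[0,0,0],[0,0,0]],"spin":[0,0,0,0]}' 0
python3 - <<'E'
from h import *
go([.455,.278,.2])
im,d,i,P=shot("wrist","w1")
for r in models.masks_of("wrist","sample"):
    p=P[r["region"]]; p=p[np.isfinite(p[:,2])]; m=p[(p[:,2]>.054)&(p[:,2]<.066)]
    print(round(r["p"],2),len(p),len(m),np.round(np.nanpercentile(p,[2,98],axis=0),3).tolist(), np.round(circ(m),4) if len(m)>8 else "", im[r["region"]].mean(0))
E
```

```text
t: 3.5
tool_pos: [0.4403, 0.2373, 0.2188]
orientation: [-3.141, 0.002, -0.003]
force: [0.4, -0.8, 1.0]
opening: 0.0927
gripper_force: 0.0
TCP [0.4403 0.2373 0.2188] travel [ 0.0146 -0.0407  0.0189] spin -0.0011 t 3.5 tilt 0.12 F [ 0.35 -0.79  0.99]
0.94 3068 745 [[0.432, 0.256, 0.002], [0.48, 0.302, 0.061]] [0.4563 0.2784 0.0241] [155.59031839 156.88921378 157.7417154 ]
0.9 3054 748 [[0.337, 0.262, 0.003], [0.385, 0.308, 0.061]] [0.3611 0.285  0.0243] [106.42539993  27.43911198  27.85700294]
```

View pics/w1.png

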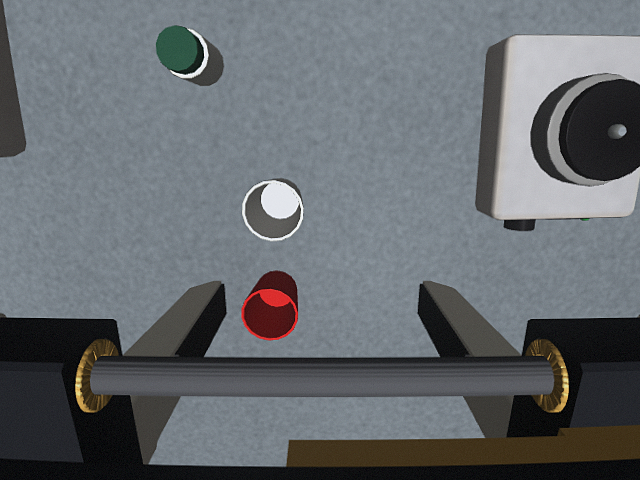

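The white sample is at px (272,210) and the red one at (270,312). The fitted sample centre (0.456, 0.278), rim height 60 mm and radius all agree with the spec. I'll move above it and descend.

```bash
python3 -m inch '{"travel":[[0.016,-0.041,0.02],[0.016,-0.041,0.05],[0.016,-0.041,0.08],[0.016,-0.041,0.11],[0.016,-0.041,0.13],[0.016,-0.041,0.14],[0.016,-0.041,0.14],[0.016,-0.041,0.14]],"spin":[0,0,0,0,0,0,0,0]}' 0
python3 - <<'E'
from h import *
go([.4563,.2784,.058])
E
```

```text
t: 4.27
tool_pos: [0.4563, 0.2787, 0.0786]
orientation: [-3.141, 0.002, -0.001]
force: [0.1, 0.7, 0.5]
opening: 0.0933
gripper_force: 0.0
TCP [0.4563 0.2787 0.0786] travel [0.     0.0003 0.0206] spin -0.0012 t 4.27 tilt 0.06 F [0.13 0.69 0.48]
```

```bash
python3 -m inch '{"travel":[[0,0,0.01],[0,0,0.02],[0,0,0.02],[0,0,0.02]],"spin":[0,0,0,0]}' 0
python3 -m inch '{"travel":[[0,0,0],[0,0,0],[0,0,0],[0,0,0],[0,0,0],[0,0,0],[0,0,0],[0,0,0],[0,0,0],[0,0,0]],"spin":[0,0,0,0,0,0,0,0,0,0]}' 1 10
```

```text
t: 4.6
tool_pos: [0.4552, 0.2788, 0.057]
orientation: [3.141, -0.0, -0.001]
force: [0.6, -0.2, 0.8]
opening: 0.0927
gripper_force: 0.0
t: 5.43
tool_pos: [0.4556, 0.2789, 0.0575]
orientation: [3.142, -0.0, 0.0]
force: [-0.7, -0.6, 0.1]
opening: 0.0517
gripper_force: 10.0
```

```bash
python3 -m inch '{"travel":[[0,0,-0.03],[0,0,-0.07],[0,0,-0.11],[0,0,-0.15],[-0.02,0.02,-0.18],[-0.04,0.06,-0.18],[-0.05,0.1,-0.18],[-0.06,0.14,-0.18],[-0.07,0.18,-0.18],[-0.08,0.22,-0.18]],"spin":[0,0,0,0,0,0,0,0,0,0]}'
python3 -m inch '{"travel":[[0,0.04,0],[0,0.08,0],[0,0.12,0],[0,0.16,0],[0,0.20,0],[0,0.24,0],[0,0.255,0],[0,0.255,0],[0,0.255,0],[0,0.255,0]],"spin":[0,0,0,0,0,0,0,0,0,0]}'
python3 - <<'E'
from h import *
go([.36,-.2,.2])
im,d,i,P=shot("wrist","w2")
for n,zl in (("carrier",(.042,.054)),("sample",(0,.5))):
  for r in models.masks_of("wrist",n):
    p=P[r["region"]]; p=p[np.isfinite(p[:,2])]; m=p[(p[:,2]>zl[0])&(p[:,2]<zl[1])]
    print(n,round(r["p"],2),len(p),len(m),np.round(np.nanpercentile(p,[2,98],axis=0),3).tolist(), np.round(circ(m),4) if len(m)>8 else "")
E
```

```text
t: 6.27
tool_pos: [0.3749, 0.059, 0.2374]
orientation: [-3.142, -0.002, -0.001]
force: [-0.0, -1.3, 0.1]
opening: 0.0516
gripper_force: 10.0
t: 7.1
tool_pos: [0.3757, -0.194, 0.2372]
orientation: [-3.141, 0.0, 0.0]
force: [-0.2, 0.1, -0.2]
opening: 0.0518
gripper_force: 10.0
TCP [ 0.3757 -0.194   0.2372] travel [-0.0157  0.006   0.0372] spin -0.0002 t 7.1 tilt 0.05 F [-0.19  0.14 -0.19]
carrier 0.59 3556 962 [[0.402, -0.228, 0.012], [0.455, -0.175, 0.05]] [ 0.4289 -0.201   0.0273]
sample 0.63 11272 11268 [[0.353, -0.217, 0.183], [0.4, -0.171, 0.241]] [ 0.2792 -0.1943  0.0884]
```

View pics/w2.png

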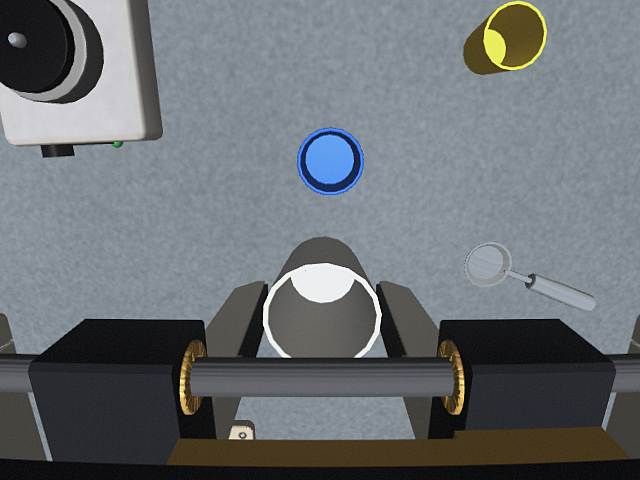

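The carrier is at px (330,160). The sample is held upright at (320,313), with open bench around the carrier.

Run:
```python
from h import *
im,d,i,P=shot("wrist")
s=robot.read_state(); print(s["tool_pos"])
r=models.masks_of("wrist","sample")
for m in r:
    p=P[m["region"]&(im.min(2)>190)]; p=p[np.isfinite(p[:,2])]
    rim=p[(p[:,2]>.23)]; fl=p[p[:,2]<.2]
    print(len(rim),len(fl),np.round(circ(rim),4),np.round(np.median(rim[:,2]),4),np.round(circ(rim,.025),4))
    if len(fl): print("floor",np.round(fl.min(0),4),np.round(fl.max(0),4),np.round(np.median(fl[:,2]),4), np.round(np.linalg.lstsq(np.c_[fl[:,:2],np.ones(len(fl))],fl[:,2],rcond=None)[0],3))
r=models.masks_of("wrist","carrier")[0]
p=P[r["region"]];p=p[np.isfinite(p[:,2])]; rim=p[(p[:,2]>.045)]; fl=p[p[:,2]<.016]
print("carrier",np.round(circ(rim),4),np.median(rim[:,2]),"floor",np.round(circ(fl,.022),4),np.median(fl[:,2]),(fl.min(0)+fl.max(0))/2)
for n in ["pin","mixer"]: print(n,[(np.round(q["centre"],4),q["p"]) for q in models.look_for("wrist",n)])
```

```text
[ 0.37606192 -0.1937836   0.23753636]
1245 1599 [ 0.376  -0.1934  0.0245] 0.2409 [ 0.3756 -0.1934  0.025 ]
floor [ 0.3567 -0.2117  0.1819] [ 0.3789 -0.1757  0.1862] 0.184 [ 0.007 -0.012  0.179]
carrier [ 0.4289 -0.2011  0.0273] 0.04857497004030836 floor [ 0.4283 -0.2012  0.022 ] 0.013811732707306667 [ 0.42893474 -0.20148534  0.01365283]
pin [(array([0.5188, 0.0172, 0.0887]), 0.83), (array([ 0.306 , -0.3859,  0.0114]), 0.53)]
mixer [(array([0.5009, 0.    , 0.0508]), 0.65)]
```

```bash
python3 -m inch '{"travel":[[0.03,0.0077,0],[0.053,0.0077,0.02],[0.053,0.0077,0.05],[0.053,0.0077,0.08],[0.053,0.0077,0.1],[0.053,0.0077,0.11],[0.053,0.0077,0.11],[0.053,0.0077,0.11],[0.053,0.0077,0.11]],"spin":[0,0,0,0,0,0,0,0,0]}'
python3 - <<'E'
from h import *
go([.4287,-.2014,.0715])
E
```

```text
t: 8.25
tool_pos: [0.4298, -0.2031, 0.1293]
orientation: [3.14, -0.0, 0.004]
force: [-0.8, 0.5, 0.1]
opening: 0.0515
gripper_force: 10.0
TCP [ 0.4298 -0.2031  0.1293] travel [-0.0012 -0.0018  0.0578] spin -0.0002 t 8.25 tilt 0.16 F [-0.85  0.5   0.05]
```

```bash
python3 -m inch '{"travel":[[-0.0005,-0.001,0.015],[-0.0005,-0.001,0.03],[-0.0005,-0.001,0.04],[-0.0005,-0.001,0.045],[-0.0005,-0.001,0.05],[-0.0005,-0.001,0.053],[-0.0005,-0.001,0.056],[-0.0005,-0.001,0.056],[-0.0005,-0.001,0.056]],"spin":[0,0,0,0,0,0,0,0,0]}'
python3 - <<'E'
from h import *
go([.4287,-.2014,.0705])
E
```

```text
t: 9.0
tool_pos: [0.4284, -0.2016, 0.0717]
orientation: [3.141, -0.0, 0.0]
force: [-0.9, 0.1, 0.3]
opening: 0.0518
gripper_force: 10.0
TCP [ 0.4284 -0.2016  0.0717] travel [ 0.0003 -0.0002  0.0012] spin -0.0002 t 9.0 tilt 0.02 F [-0.87  0.13  0.26]
```

```bash
python3 -m inch '{"travel":[[0,0,0.001],[0,0,0.002],[0,0,0.002]],"spin":[0,0,0]}'
python3 -m inch '{"travel":[[0,0,0],[0,0,0],[0,0,0],[0,0,0],[0,0,0],[0,0,0],[0,0,0]],"spin":[0,0,0,0,0,0,0]}' 0
python3 -m inch '{"travel":[[0,0,-0.03],[0,0,-0.07],[0,0,-0.1],[0,0,-0.13],[-0.03,0,-0.13],[-0.05,0,-0.13],[-0.05,0,-0.13],[-0.05,0,-0.13],[-0.05,0,-0.13]],"spin":[0,0,0,0,0,0,0,0,0]}'
python3 - <<'E'
from h import *
im,d,i,P=shot("wrist","w3"); s=robot.read_state(); print(s["tool_pos"])
for n,zl in (("carrier",(.045,.054)),("sample",(.068,.08))):
  for r in models.masks_of("wrist",n):
    p=P[r["region"]]; p=p[np.isfinite(p[:,2])]; m=p[(p[:,2]>zl[0])&(p[:,2]<zl[1])]
    print(n,round(r["p"],2),len(p),len(m),np.round(np.nanpercentile(p,[2,98],axis=0),3).tolist(), np.round(circ(m),4) if len(m)>8 else "")
E
```

```text
t: 9.25
tool_pos: [0.4289, -0.2019, 0.0703]
orientation: [3.141, -0.0, 0.002]
force: [-1.5, 0.8, 3.6]
opening: 0.0518
gripper_force: 10.0
t: 9.83
tool_pos: [0.4282, -0.2015, 0.0693]
orientation: [-3.141, 0.0, 0.0]
force: [-0.7, -0.1, -0.8]
opening: 0.0914
gripper_force: 0.0
t: 10.58
tool_pos: [0.3786, -0.2016, 0.1995]
orientation: [3.141, -0.001, 0.001]
force: [-0.1, 0.2, 0.1]
opening: 0.0927
gripper_force: 0.0
[ 0.37872144 -0.20150891  0.19933593]
carrier 0.79 517 448 [[0.426, -0.225, 0.001], [0.457, -0.168, 0.073]] [ 0.4274 -0.2014  0.0287]
sample 0.9 3978 923 [[0.406, -0.226, 0.016], [0.452, -0.179, 0.075]] [ 0.4288 -0.202   0.024 ]
```

View pics/w3.png

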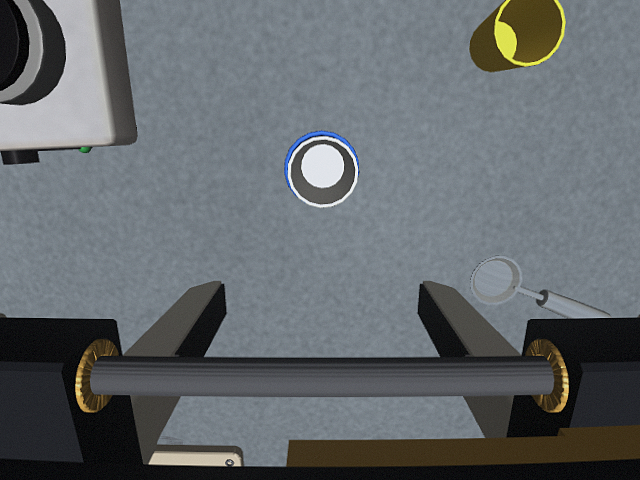

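The sample stands inside the carrier at px (322,170), with its rim at about 73 mm. Next I'll look at the pin from above.

```bash
python3 -m inch '{"travel":[[0.02,-0.03,-0.03],[0.04,-0.07,-0.04],[0.06,-0.11,-0.04],[0.07,-0.15,-0.04],[0.07,-0.19,-0.04],[0.07,-0.22,-0.04],[0.07,-0.22,-0.04],[0.07,-0.22,-0.04],[0.07,-0.22,-0.04]],"spin":[0,0,0,0,0,0,0,0,0]}'
python3 - <<'E'
from h import *
im,d,i,P=shot("wrist","w4"); s=robot.read_state(); print(s["tool_pos"])
for n in ["pin","mixer"]: print(n,[(np.round(q["centre"],4),q["p"]) for q in models.look_for("wrist",n)])
z=P[...,2]; xy=np.hypot(P[...,0]-.515,P[...,1]-.025)<.06
h=(z>.088)&xy; 
f=(z>.089)&(z<.0955)&xy
n,l,st,ce=cv2.connectedComponentsWithStats(f.astype(np.uint8)); k=1+np.argmax(st[1:,4])
c=max(cv2.findContours((l==k).astype(np.uint8),cv2.RETR_EXTERNAL,cv2.CHAIN_APPROX_NONE)[0],key=len)[:,0]
p=P[c[:,1],c[:,0]]; print("head face z",np.nanmedian(z[l==k]),"circle",np.round(circ(p),4),"n",len(p))
pn=(z>.0975)&xy; q=P[pn]; print("pin pts",len(q),np.round(q.mean(0),4),np.round(np.median(q,0),4),q.min(0).round(4),q.max(0).round(4))
E
```

```text
t: 11.48
tool_pos: [0.4484, 0.0185, 0.2391]
orientation: [3.141, 0.002, -0.001]
force: [-0.4, -1.1, -0.1]
opening: 0.0929
gripper_force: 0.0
[0.44844441 0.01777848 0.23918801]
pin [(array([0.5219, 0.0269, 0.0894]), 0.58)]
mixer [(array([0.5259, 0.0259, 0.051 ]), 0.97), (array([ 0.4274, -0.2168,  0.0572]), 0.69)]
head face z 0.0946795332062203 circle [0.5217 0.0269 0.0352] n 284
pin pts 36817 [0.4764 0.0282 0.3287] [0.4765 0.0243 0.3253] [ 0.4691 -0.0241  0.0975] [0.5472 0.0772 0.3454]
```

View pics/w4.png

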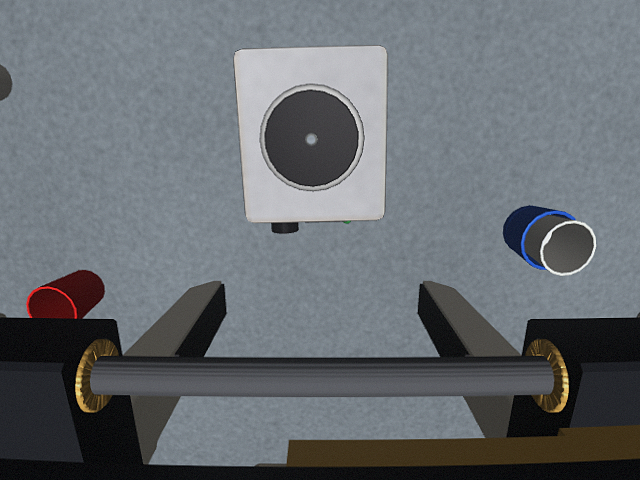

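Head centre and pin coincide at px (311,139), which is (0.5218, 0.0269) with the face at 94.7 mm. Now I'll go back and grip the carrier.

```bash
python3 -m inch '{"travel":[[0,0.03,0],[-0.01,0.07,0],[-0.02,0.11,0],[-0.02,0.15,0],[-0.02,0.19,0],[-0.02,0.22,0],[-0.02,0.22,0.02],[-0.02,0.22,0.05],[-0.02,0.22,0.08],[-0.02,0.22,0.08]],"spin":[0,0,0,0,0,0,0,0,0,0]}'
python3 -m inch '{"travel":[[0,0,0],[0,0,0],[0,0,0]],"spin":[0,0,0]}'
python3 - <<'E'
from h import *
go([.4285,-.2014,.0305])
E
```

```text
t: 12.47
tool_pos: [0.4242, -0.2012, 0.1532]
orientation: [-3.137, 0.006, 0.013]
force: [-2.0, 1.2, -1.6]
opening: 0.093
gripper_force: 0.0
t: 12.72
tool_pos: [0.4294, -0.2025, 0.1619]
orientation: [3.14, -0.001, 0.005]
force: [1.3, -0.5, 0.9]
opening: 0.0929
gripper_force: 0.0
TCP [ 0.4294 -0.2025  0.1619] travel [-0.0013 -0.0014  0.1314] spin -0.0007 t 12.72 tilt 0.2 F [ 1.31 -0.47  0.9 ]
```

```bash
python3 -m inch '{"travel":[[0,0,0.02],[0,0,0.04],[0,0,0.06],[0,0,0.08],[0,0,0.09],[0,0,0.095],[0,0,0.095],[0,0,0.095],[0,0,0.095]],"spin":[0,0,0,0,0,0,0,0,0]}' 0
python3 - <<'E'
from h import *
go([.4285,-.2014,.0305])
E
```

```text
t: 13.47
tool_pos: [0.4294, -0.2021, 0.0661]
orientation: [3.14, -0.0, 0.003]
force: [-0.5, -0.3, -0.4]
opening: 0.0929
gripper_force: 0.0
TCP [ 0.4294 -0.2021  0.0661] travel [-0.0009 -0.0008  0.0356] spin -0.0001 t 13.47 tilt 0.14 F [-0.54 -0.31 -0.4 ]
```

```bash
python3 -m inch '{"travel":[[-0.0006,-0.0007,0.015],[-0.0006,-0.0007,0.028],[-0.0006,-0.0007,0.0355],[-0.0006,-0.0007,0.0355],[-0.0006,-0.0007,0.0355]],"spin":[0,0,0,0,0]}' 0
python3 -m inch '{"travel":[[0,0,0],[0,0,0],[0,0,0],[0,0,0],[0,0,0],[0,0,0],[0,0,0],[0,0,0],[0,0,0]],"spin":[0,0,0,0,0,0,0,0,0]}' 1 30
```

```text
t: 13.88
tool_pos: [0.4278, -0.2009, 0.0293]
orientation: [-3.142, 0.0, 0.0]
force: [0.0, -0.8, 0.8]
opening: 0.0933
gripper_force: 0.0
t: 14.63
tool_pos: [0.4278, -0.2009, 0.0291]
orientation: [3.141, -0.0, 0.0]
force: [-1.0, 0.3, 3.0]
opening: 0.0573
gripper_force: 30.0
```

```bash
python3 -m inch '{"travel":[[0,0,-0.02],[0,0,-0.05],[0,0,-0.08],[0,0,-0.11],[0,0,-0.13],[0.01,-0.02,-0.13],[0.02,-0.04,-0.13],[0.03,-0.07,-0.13],[0.04,-0.1,-0.13],[0.05,-0.13,-0.13]],"spin":[0,0,0,0,0,0,0,0,0,0]}'
python3 -m inch '{"travel":[[0.01,-0.025,0],[0.02,-0.05,0],[0.03,-0.07,0],[0.038,-0.085,0],[0.043,-0.097,0],[0.043,-0.098,0],[0.043,-0.098,0],[0.043,-0.098,0]],"spin":[0,0,0,0,0,0,0,0]}'
python3 - <<'E'
from h import *
go([.5218,.0269,.1305])
im,d,i,P=shot("wrist","w5")
for m in models.masks_of("wrist","sample"):
    p=P[m["region"]&(im.min(2)>180)]; p=p[np.isfinite(p[:,2])]; t=np.percentile(p[:,2],97)
    rim=p[p[:,2]>t-.008]; print(round(m["p"],2),len(rim),np.round(circ(rim),4),np.median(rim[:,2]))
E
```

```text
t: 15.47
tool_pos: [0.4776, -0.0696, 0.1586]
orientation: [-3.141, 0.002, 0.001]
force: [-0.0, 0.3, -0.5]
opening: 0.0574
gripper_force: 30.0
t: 16.13
tool_pos: [0.5203, 0.0266, 0.1586]
orientation: [3.141, -0.0, -0.001]
force: [0.4, 0.1, -1.6]
opening: 0.0573
gripper_force: 30.0
TCP [0.5203 0.0266 0.1586] travel [ 0.0016 -0.0004  0.0281] spin -0.0003 t 16.13 tilt 0.05 F [ 0.41  0.05 -1.63]
0.69 2048 [0.5209 0.0262 0.0245] 0.20316783113603137
```

View pics/w5.png

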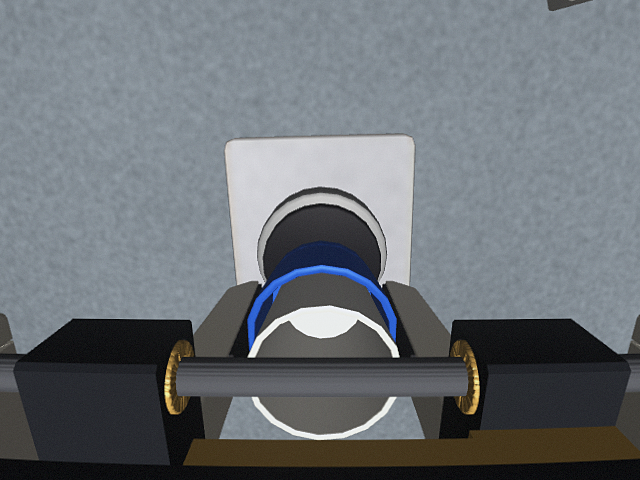

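The cups are held upright above the head, with the sample rim at about px (322,372) and the head at (322,240). I'll lower them onto the pin.

```bash
python3 -m inch '{"travel":[[0.001,0,0.008],[0.001,0,0.016],[0.001,0,0.02],[0.001,0,0.023],[0.001,0,0.025],[0.001,0,0.027],[0.001,0,0.028],[0.001,0,0.029],[0.001,0,0.029],[0.001,0,0.029]],"spin":[0,0,0,0,0,0,0,0,0,0]}'
python3 - <<'E'
from h import *
go([.5215,.0269,.1305])
E
```

```text
t: 17.07
tool_pos: [0.5219, 0.0272, 0.1301]
orientation: [3.142, -0.0, 0.0]
force: [-0.2, -0.4, -1.5]
opening: 0.0576
gripper_force: 30.0
TCP [0.5219 0.0272 0.1301] travel [-0.0004  0.0003 -0.0004] spin -0.0001 t 17.07 tilt 0.02 F [-0.22 -0.42 -1.48]
```

```bash
python3 -m inch '{"travel":[[0,0,0.001],[0,0,0.002],[0,0,0.003],[0,0,0.003],[0,0,0.003]],"spin":[0,0,0,0,0]}'
python3 - <<'E'
from h import *
import time
for k in range(3): optics.read_camera("top"); go([.5215,.0269,.1235])
E
```

```text
t: 17.48
tool_pos: [0.5216, 0.0271, 0.1268]
orientation: [3.142, -0.0, -0.0]
force: [0.5, 1.3, -1.1]
opening: 0.0575
gripper_force: 30.0
TCP [0.5217 0.0272 0.1269] travel [-0.0002  0.0003  0.0034] spin -0.0002 t 17.53 tilt 0.01 F [-0.4  -0.05 -1.76]
TCP [0.5217 0.0271 0.1269] travel [-0.0002  0.0002  0.0034] spin -0.0002 t 17.58 tilt 0.0 F [-0.03  0.56 -0.8 ]
TCP [0.5218 0.0272 0.127 ] travel [-0.0003  0.0003  0.0035] spin -0.0002 t 17.63 tilt 0.0 F [ 0.18  0.28 -1.13]
```

```bash
python3 -m inch '{"travel":[[0,0,0.001],[0,0,0.002],[0,0,0.003],[0,0,0.004],[0,0,0.004],[0,0,0.004]],"spin":[0,0,0,0,0,0]}'
python3 -m inch '{"travel":[[0,0,0.001],[0,0,0.002],[0,0,0.003],[0,0,0.003],[0,0,0.003]],"spin":[0,0,0,0,0]}'
python3 -m inch '{"travel":[[0,0,0.001],[0,0,0.002],[0,0,0.003],[0,0,0.003],[0,0,0.003]],"spin":[0,0,0,0,0]}'
```

```text
t: 18.13
tool_pos: [0.5218, 0.0272, 0.1231]
orientation: [-3.142, 0.0, -0.0]
force: [-1.4, -0.4, 1.0]
opening: 0.0574
gripper_force: 30.0
t: 18.55
tool_pos: [0.5218, 0.0271, 0.1201]
orientation: [3.142, -0.0, 0.0]
force: [-1.6, -0.8, 2.8]
opening: 0.0574
gripper_force: 30.0
t: 18.97
tool_pos: [0.5218, 0.0272, 0.1171]
orientation: [3.142, -0.0, 0.0]
force: [-1.7, 0.5, 5.9]
opening: 0.057
gripper_force: 30.0
```

```bash
python3 -m inch '{"travel":[[0,0,0.0005],[0,0,0.001],[0,0,0.001],[0,0,0.001]],"spin":[0,0,0,0]}'
python3 - <<'E'
from h import *
im,d,i,P=shot("wrist"); im2,_,_,_=shot("side","s6"); go([.5218,.0269,.1175])
a=cv2.resize(im2[200:330,240:420],None,fx=4,fy=4,interpolation=cv2.INTER_CUBIC); cv2.imwrite("pics/s6c.png",a[:,:,::-1])
for m in models.masks_of("wrist","sample"):
    p=P[m["region"]&(im.min(2)>180)]; p=p[np.isfinite(p[:,2])]; t=np.percentile(p[:,2],97)
    rim=p[p[:,2]>t-.008]; print(round(m["p"],2),len(rim),np.round(circ(rim),4),np.median(rim[:,2]))
E
```

```text
t: 19.3
tool_pos: [0.5221, 0.0272, 0.1171]
orientation: [3.142, -0.0, 0.001]
force: [-5.7, 1.5, 12.3]
opening: 0.0573
gripper_force: 30.0
TCP [0.5221 0.0271 0.1171] travel [-0.0003  0.0002 -0.0004] spin -0.0001 t 19.4 tilt 0.05 F [-5.95  1.62 11.45]
0.86 2057 [0.5227 0.0268 0.0244] 0.1616978237618073
```

View pics/s6c.png

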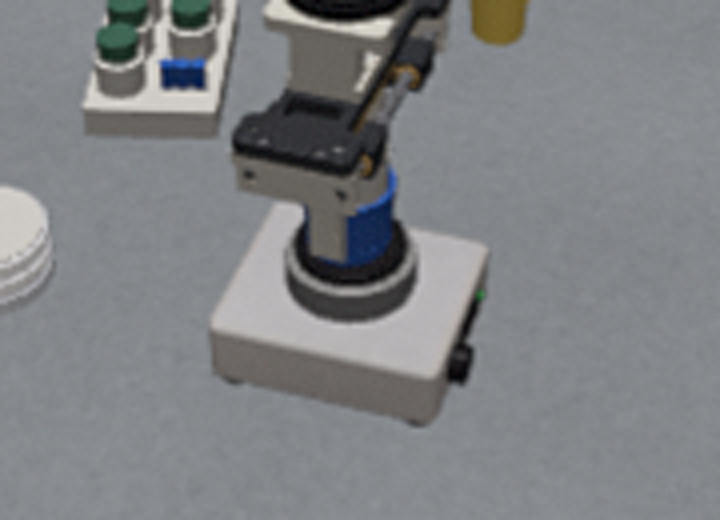

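The carrier sits flat on the head at crop px (350,235). The force rose to 12 N with z unchanged, so the head is at its end stop, and the sample rim height (0.162) matches home.

```bash
python3 -c "
from plant import close_job
print(close_job())"
```

```text
the job is handed in; nothing more can be done
None
```

The job is handed in, with no verdict returned: the sample cup is seated in the carrier, and the carrier is on the pin, still gripped at 30 N and holding the head at its end stop under about 12 N.

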